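# Pin the display floodlight's tilt shaft

### The arm

A 6-joint arm with a two-finger parallel gripper is mounted at the origin on the work surface. World frame = base frame: x ahead of the robot, y to its left, z up, the work surface at z = 0. Lengths are in m, angles in rad, forces in N, time in s.
With the tool pointing down it reaches from about 0.15 to 0.775 m from the base axis. Payload 6.1 kg.
Tool frame: the origin (TCP) lies midway between the tips of the shut fingers; the grasp point (between the pads) lies grip_point_offset behind it (grip_point_offset is the distance from the TCP to the grasp point, in m); z points along the fingers, y is the direction in which the jaws open and shut (so a half turn about z gives the same grasp; the last joint's range is limited). The gripper opens to 85 mm and grips with 20 to 120 N. Pads are 22 mm wide; open, the fingers measure 114 mm over their backs; the gripper's body (76 mm by 85 mm) begins 54 mm behind the grasp point. The pads swing forward as they close: fully open they stand 13 mm farther back than shut.
Start: joints at [1.104, 0.126, -0.04, 1.405, 0, 1.571], TCP at [0.236, 0.469, 0.231] pointing down, gripper open.
Joint ranges: [-2.72, 2.72], [-0.95, 1.95], [-1.27, 1.35], [-1.78, 2.02], [-1.46, 1.47], [-3.14, 3.14]. Speed limits (rad/s): [2.39, 2.39, 3.01, 3.14, 3.14, 3.14].

### API

Orientations are given as a unit quaternion [w, x, y, z].
In Python, from bench import * gives the robot as it stands. Calls block until the motion is done:
- move_ptp(position, orientation): joint-space move of the TCP to a pose.
- line_to(position, rot=None, max_speed=0.15, threshold=None): straight line of the TCP; rot=None keeps the orientation; max_speed is the mean speed in m/s. With threshold (N) it stops when the force on the tool has changed by that much, and returns True; else False.
- movej(angles): joint-space move.
- command_gripper(opening, squeeze=None): finger opening in m; squeeze is the grip in N (None keeps the last); returns when the fingers have stopped.
- hold(seconds).
- inverse_kinematics(position, orientation): joint angles nearest the present ones, or None.
- state(): the state.
- snapshot(name): name is "scene" or "top" or "wrist"; returns the picture (480x640x3 uint8, red, green, blue); there is no depth.
- get_calibration(name): a dict with "intrinsics" (3x3 intrinsics, pixels), "world_from_camera" (4x4, takes a point from camera to world coordinates). Camera axes: x right, y up, looking along -z (the intrinsics and any distortion apply to the point x, -y, -z); pixel columns grow to the right and rows downward; lengths in m; the calibration is good to about 2 mm. A picture is of the moment at which its call begins: read the wrist's pose just before it. get_calibration takes no time and is no camera call; for the wrist camera it gives the pose at the moment of the call.
A pose or a line that the arm cannot do raises IKError and nothing moves.
- sign_off(): hands the job in, once; it reports no verdict.
Trained networks look in the newest picture that a camera, given by its name, has taken for a name from the list of things; names that differ only in an ending like _2 or _b are one class to them, and where a whole thing is asked for, a point or a joint stands for the part that bears it (a point fixed in the world has none). Each returns a list of dicts, best first, with "score" (0 to 1); they miss things now and then, are a little off and sometimes report something else, mostly with a low value. They report only what shows in the picture. A call takes as long as a camera call.
- recognise(camera, query): "box" ([left, top, right, bottom] in pixels, round what is visible of it).
- silhouettes(camera, query): "mask" (480x640 bool, what is visible of it) and "box" ([left, top, right, bottom] in pixels, round what is visible of it).
The state is a dict: "time": time; "q": joint angles; "joint_velocities": joint speeds; "tau": joint torques, N m; "tool_pos": TCP position; "tcp_rot": TCP orientation; "wrist_force": force on the tool from outside, world axes, zero at the start; "moment": the same for the moment, N m; "opening": finger opening in m.
Only numpy, scipy, OpenCV 4.12 (cv2) and the standard library are available. Lean on these libraries where they do the work, as an engineer would, in place of code of your own. Each camera call takes 0.05 s, during which the arm holds its last target.

### The job

The display floodlight leans back and is not locked. Stand the red-headed pin from the blue rest in the hole on top of the bearing block, swing the lamp slowly forward by its yellow bar until you feel it come up firm because the pin has caught in the cross-hole hidden in its shaft, then push the pin gently down until its head sits fully home on the block, and let go. Do not wrench the lamp against the pin or force the pin down, and leave the other goods where they are.

Things in the scene. Friction and masses are not known exactly. Their poses are not given: they have to be found in the camera images.
- stand: Fixed display stand. Origin on the counter under the lamp's middle; x points to the lamp's lit side, away from the robot, y along the lamp's level shaft to the bearing block, z up. Base plate 150 x 300 x 18 mm (y -130..170). Cheek 128 mm high at y = -104 mm. Aluminium bearing block at y = 115 mm, 56 (x) x 46 (y) mm, top at z = 142 mm; the shaft, 36 mm thick, is hidden in it, axis at z = 100 mm.
- bore (a point): Mouth of the 11 mm upright hole in the block's top, axes as the stand's. Shaft 24 mm down: a pin stood here rests on it, head 42 mm above the block. As the lamp swings forward the pin sinks into a blind run-in groove (by about 5 mm), then at its end onto a spring ball in the 11 mm cross-hole (8 to 12 mm in all); soon after, the lamp comes up firm. Pushing past the ball takes 3 to 12 N. Bored on.
- lamp: Black floodlight 168 x 130 x 22 mm on a stiff shaft (0.1 N m, stays put; stops 1.0 rad back, 0.9 forward). Origin on the shaft axis, mid width; axes as the stand's when upright; leaning back turns z to the stand's -x. Starts 0.6 to 0.9 rad back; the hole lines up (to 0.1 rad) somewhere from 0.15 back to 0.45 forward. Forcing the bar with over about 7 N against the caught pin bends the pin.
- bar (a point): Middle of the lamp's yellow handle bar: round, 10 mm thick, 100 mm long, parallel to the shaft, 105 mm from its axis (x = -2, z = 105 mm in the lamp's axes), 35 mm clear above the housing, held by a 10 mm rod at each end.
- pin: Locking pin, 96 mm long, about 50 g. Origin at its tip, z up the pin to the head. Steel shank 10 mm thick, 66 mm long, tip tapered to 6 mm over 2.5 mm; then the head, wider, whose underside is the shoulder. Fully home the head rests on the block and the origin is 66 mm below the hole's mouth.
- pin_head (a point): Centre of the pin's red cylindrical head, 18 mm across and 30 mm high (head from 15 mm below to 15 mm above this point). At the start the pin stands in the rest with its head's underside 28 mm above the top of the rest.
- rest: Fixed blue block, 70 x 70 x 42 mm, with one 12 mm hole, 38 mm deep, in the middle of its top, in which the pin stands. Origin under its centre.
- carton_mid (a point): Centre of a loose green carton, 70 x 100 x 60 mm; leave alone.
- bulb_mid (a point): Half-way up a loose white cylindrical bulb standing cap up, 72 mm across, 118 mm high; leave alone.
- panel_mid (a point): Centre of a loose round white ceiling lamp lying flat, 120 mm across, 22 mm thick; leave alone.

How it is judged:
By the outcome, as a careful person would: the job done as asked, in the order asked, and still so for the second after the job is handed in, with the robot touching nothing.
It also fails if it takes over 72 s, if anything falls off the work surface, if the arm or the gripper's body presses on something with over 40 N, if the wrist force passes 120 N, or if a joint passes its speed limit or range.

## Working session

There is one attempt and no reset: what is moved stays moved. The work goes in short steps, each a Python script; the robot and the scene stay as the last script left them, time stands still between calls to the robot, and variables do not carry over. Pictures are saved under pics/ and viewed, and the job is handed in when it is done.

```bash
ls; mkdir -p pics
cat > h.py <<'E'
from bench import *
import numpy as np, cv2
def save(name,f):
    im=snapshot(name); cv2.imwrite('pics/'+f,cv2.cvtColor(im,cv2.COLOR_RGB2BGR)); return im
E
python3 - <<'E'
from h import *
s=state(); print({k:np.round(v,3) for k,v in s.items()}); print(grip_point_offset if 'grip_point_offset' in globals() else None)
for c in ['scene','top']:
    save(c,c+'0.png'); k=get_calibration(c); print(c,{a:np.round(b,3).tolist() if not isinstance(b,str) else b for a,b in k.items()})
    for n in ['stand','lamp','bar','pin','pin_head','rest','carton_mid','bulb_mid','panel_mid']:
        r=recognise(c,n); print(n,[(np.round(d['box']).tolist(),round(d['score'],2)) for d in r[:3]])
save('wrist','wrist0.png')
print(state()['time'])
E
```

```text
pics
{'time': np.float64(0.0), 'q': array([ 1.104,  0.126, -0.041,  1.405,  0.   ,  1.571]), 'joint_velocities': array([ 0.   ,  0.   ,  0.001,  0.   , -0.002, -0.001]), 'tau': array([ 3.0000e-03, -4.3592e+01,  3.5292e+01,  1.8000e-02,  0.0000e+00,
       -0.0000e+00]), 'tool_pos': array([0.236, 0.468, 0.231]), 'tcp_rot': array([-0.   ,  0.231,  0.973, -0.001]), 'wrist_force': array([-1.17 , -0.368,  0.212]), 'moment': array([ 0.055,  0.028, -0.056]), 'opening': np.float64(0.085)}
0.0187
scene {'intrinsics': [[565.426, 0.0, 319.414], [0.0, 565.426, 238.218], [0.0, 0.0, 1.0]], 'world_from_camera': [[-0.618, -0.6, 0.509, 1.171], [0.786, -0.464, 0.408, 0.441], [-0.009, 0.652, 0.758, 1.004], [0.0, 0.0, 0.0, 1.0]]}
stand [([268.0, 195.0, 418.0, 339.0], 0.65)]
lamp [([290.0, 192.0, 383.0, 295.0], 0.68), ([448.0, 292.0, 490.0, 335.0], 0.68)]
bar [([293.0, 194.0, 383.0, 298.0], 0.96)]
pin [([471.0, 287.0, 481.0, 309.0], 0.64), ([267.0, 195.0, 420.0, 335.0], 0.31)]
pin_head [([231.0, 153.0, 280.0, 195.0], 0.7), ([468.0, 289.0, 482.0, 306.0], 0.58), ([447.0, 292.0, 491.0, 336.0], 0.27)]
rest [
[... 350 characters left out ...]
orld_from_camera': [[0.008, 0.995, -0.098, 0.475], [-1.0, 0.01, 0.015, -0.017], [0.016, 0.098, 0.995, 1.299], [0.0, 0.0, 0.0, 1.0]]}
stand [([212.0, 205.0, 356.0, 295.0], 0.8)]
lamp [([248.0, 221.0, 339.0, 283.0], 0.97), ([214.0, 204.0, 354.0, 297.0], 0.42)]
bar [([236.0, 222.0, 340.0, 282.0], 0.75)]
pin [([211.0, 208.0, 355.0, 297.0], 0.6), ([157.0, 286.0, 170.0, 292.0], 0.43), ([424.0, 288.0, 477.0, 328.0], 0.29)]
pin_head [([156.0, 283.0, 169.0, 297.0], 0.62)]
rest [([149.0, 269.0, 188.0, 307.0], 0.89)]
carton_mid [([425.0, 289.0, 478.0, 330.0], 0.95)]
bulb_mid [([155.0, 158.0, 190.0, 196.0], 0.93), ([235.0, 221.0, 338.0, 284.0], 0.18)]
panel_mid [([419.0, 186.0, 473.0, 236.0], 0.7)]
1.05
```

Run:
```python
import cv2,numpy as np
for c,(x0,y0,x1,y1) in {'scene':(220,140,500,350),'top':(140,150,380,330)}.items():
    a=cv2.imread(f'pics/{c}0.png'); b=cv2.resize(a[y0:y1,x0:x1],(800,int(800*(y1-y0)/(x1-x0))),interpolation=cv2.INTER_CUBIC); cv2.imwrite(f'pics/{c}0z.png',b)
```

```text
(no output)
```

View pics/scene0.png

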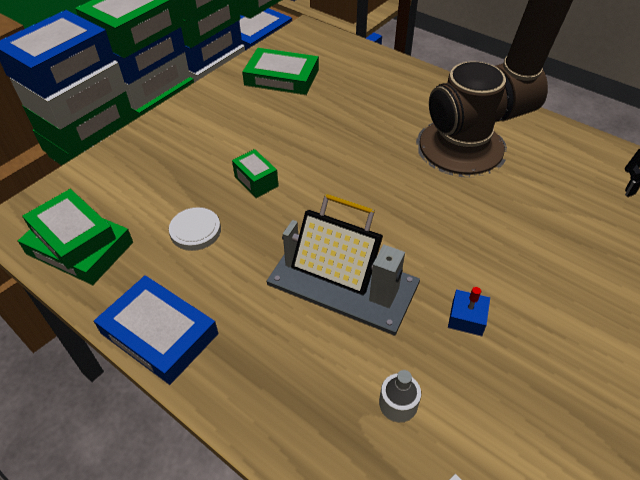

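View pics/top0.png

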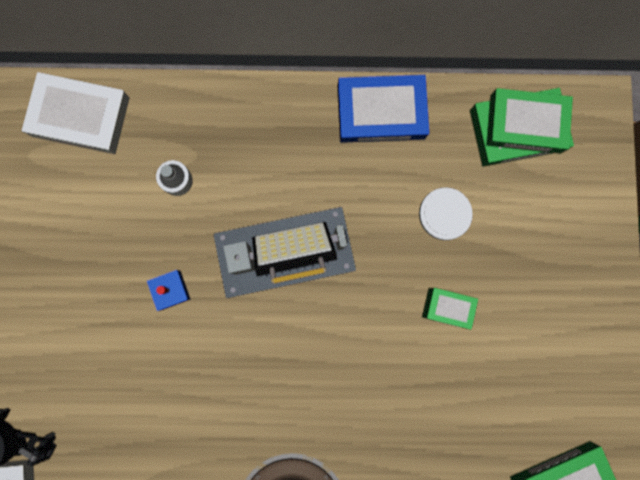

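```bash
ls pics
```

```text
scene0.png
scene0z.png
top0.png
top0z.png
wrist0.png
```

View pics/wrist0.png

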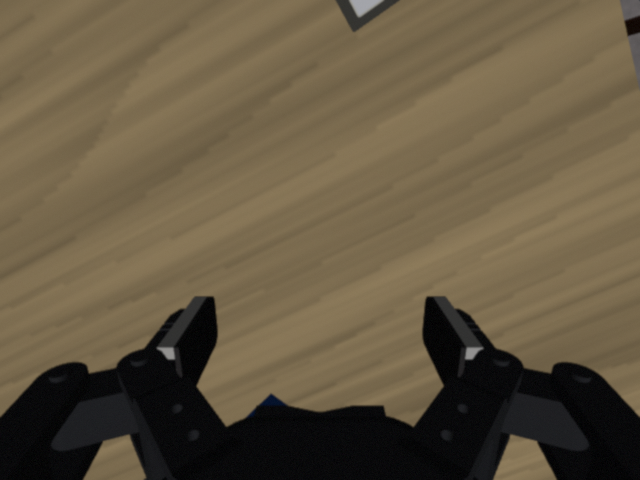

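View pics/top0z.png

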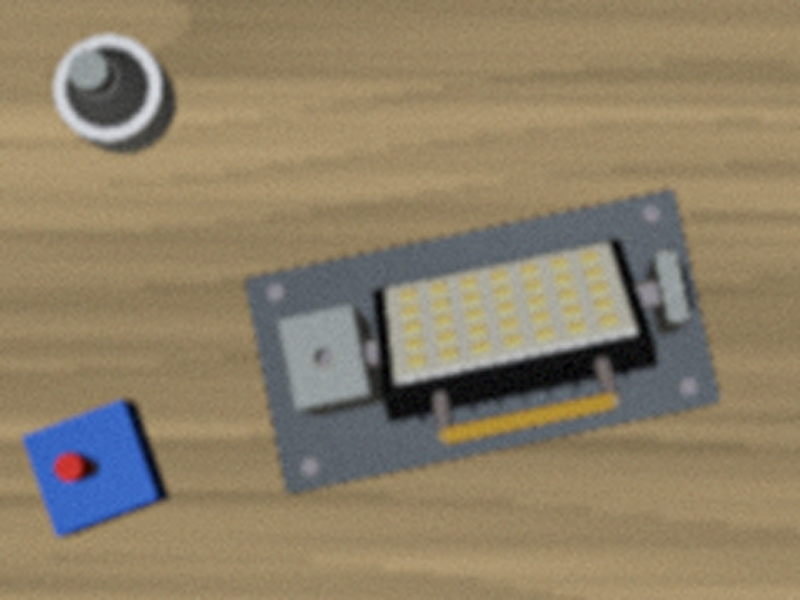

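View pics/scene0z.png

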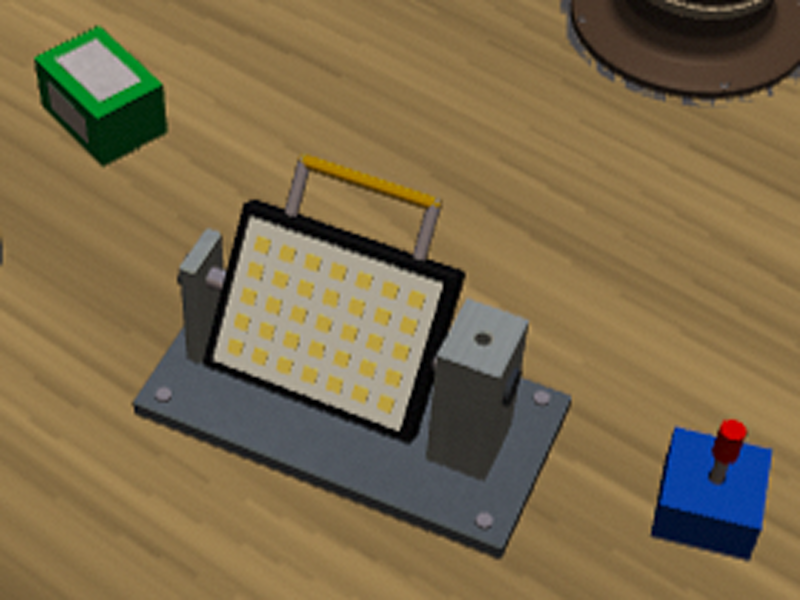

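```bash
cat > fit.py <<'E'
from h import *
from scipy.optimize import least_squares
K={c:get_calibration(c) for c in ['scene','top']}
def proj(c,P):
    k=K[c];T=np.linalg.inv(k['world_from_camera']);p=T[:3,:3]@P+T[:3,3];p=p*[1,-1,-1]
    return (k['intrinsics']@p)[:2]/p[2]
Z={'top':(240/800,140,150),'scene':(280/800,220,140)}
def px(c,u): s,a,b=Z[c]; return np.array([u[0]*s+a,u[1]*s+b])-(0.0)
S={'top':{'c':[(.075,.17,.018,245,282),(.075,-.13,.018,672,190),(-.075,-.13,.018,720,400),(-.075,.17,.018,290,492),(0,.115,.142,323,357),
 (.028,.138,.142,278,320),(.028,.092,.142,353,305),(-.028,.092,.142,377,392),(-.028,.138,.142,298,410)],'b':[(.05,443,436),(-.05,617,402)]},
'scene':{'c':[(.075,-.13,.018,135,403),(.075,.17,.018,500,545),(-.075,.17,.018,570,400),(0,.115,.142,483,339),(.028,.092,.142,437,355),(-.028,.092,.142,470,300),(-.028,.138,.142,527,325),(.028,.138,.142,495,378)],'b':[(-.05,303,160),(.05,438,203)]}}
def Rz(a): return np.array([[np.cos(a),-np.sin(a),0],[np.sin(a),np.cos(a),0],[0,0,1]])
def bar(l,y): # l lean back
    return np.array([-.002*np.cos(l)-.105*np.sin(l),y,.1+.105*np.cos(l)-.002*np.sin(l)])
if __name__=='__main__':
    def f(v,d=0):
        r=[]
        for c in S:
            for x,y,z,u,w in S[c]['c']: r.append(proj(c,[v[0],v[1],0]+Rz(v[2])@[x,y,z])-px(c,(u,w)))
            for y,u,w in S[c]['b']: r.append(proj(c,[v[0],v[1],0]+Rz(v[2])@bar(v[3],y))-px(c,(u,w)))
        return np.ravel(r)
    s=least_squares(f,[.47,.0,.2,.7],loss='soft_l1'); print(s.x); print(np.round(f(s.x).reshape(-1,2),1).tolist())
    R={'top':[(.035,.035,.042,23,438),(.035,-.035,.042,130,400),(-.035,-.035,.042,162,494),(-.035,.035,.042,60,535)],
       'scene':[(.035,-.035,.042,None,None)]}
    # rest+pin: top view corners & head top centre; pin axis free
    def g(v):
        r=[]
        for x,y,z,u,w in R['top']: r.append(proj('top',[v[0],v[1],0]+Rz(v[2])@[x,y,z])-px('top',(u,w)))
        for z,c,u,w in [(.100,'top',69,466),(.100,'scene',733,430),(.07,'scene',727,458),(.042,'scene',718,480)]: r.append(proj(c,np.array([v[0],v[1],z]))-px(c,(u,w)))
        return np.ravel(r)
    s2=least_squares(g,[.4,.25,.3],loss='soft_l1'); print(s2.x); print(np.round(g(s2.x).reshape(-1,2),1).tolist())
    v=s.x
    print('bore',[v[0],v[1],.142]+Rz(v[2])@[0,.115,0],'bar',[v[0],v[1],0]+Rz(v[2])@bar(v[3],0))
E
python3 fit.py
```

```text
[0.57205319 0.00125482 0.21725433 0.65562715]
[[-1.2, -2.1], [0.3, -1.5], [0.1, 0.0], [-1.9, 0.2], [-0.3, -0.7], [-0.6, -0.7], [-0.9, -0.8], [-2.7, -0.0], [-1.3, -0.8], [0.6, 0.2], [-1.6, -0.2], [-2.0, -1.7], [0.4, -0.0], [0.5, -3.3], [-0.5, -1.9], [-0.8, -1.3], [-1.7, -2.0], [0.2, -3.1], [1.2, -1.2], [0.4, -0.8], [-1.6, -0.8]]
[0.47906365 0.27649895 0.3964752 ]
[[-1.0, -0.5], [-3.2, -1.1], [-1.3, 0.3], [-0.8, 0.2], [-0.6, -0.3], [-0.7, -2.0], [-1.6, -3.0], [-1.2, -2.8]]
bore [0.54726502 0.11355151 0.142     ] bar [ 0.50799598 -0.01288505  0.18201059]
```

```bash
cat >> h.py <<'E'
from scipy.spatial.transform import Rotation as Ro
YAW=0.217
def quat_down(ang): # tool y along angle ang, z down
    y=np.array([np.cos(ang),np.sin(ang),0]);z=np.array([0,0,-1.]);x=np.cross(y,z)
    q=Ro.from_matrix(np.c_[x,y,z]).as_quat(); return np.array([q[3],q[0],q[1],q[2]])
def wproj(k,P):
    T=np.linalg.inv(k['world_from_camera']);p=T[:3,:3]@np.asarray(P)+T[:3,3];p=p*[1,-1,-1]
    return (k['intrinsics']@p)[:2]/p[2]
def toolT():
    s=state();T=np.eye(4);q=s['tcp_rot'];T[:3,:3]=Ro.from_quat([q[1],q[2],q[3],q[0]]).as_matrix();T[:3,3]=s['tool_pos'];return T
E
python3 - <<'E'
from h import *
k=get_calibration('wrist');print(k.keys(),k['intrinsics'].round(1).tolist()); E=np.linalg.inv(toolT())@k['world_from_camera'];print(E.round(3))
for a in [YAW,YAW+np.pi]:
  q=quat_down(a)
  for p in [(.479,.2765,.2),(.547,.1135,.25)]: print(a,inverse_kinematics(p,q))
  q=quat_down(a+np.pi/2); print('push',[inverse_kinematics(p,q) for p in [(.45,-.02,.174),(.60,0.01,.174)]])
  M=Ro.from_quat(np.roll(quat_down(a),-1)).as_matrix()
  for P,t in [((.479,.2765,.1),(.479,.2765,.2)),((.547,.1135,.142),(.547,.1135,.242))]:
    for d in [0,.03,.06,.09]:
      T=np.eye(4);T[:3,:3]=M;T[:3,3]=np.array(t)-d*M[:,0]; print(d,wproj(dict(k,world_from_camera=T@E),P))
E
```

```text
dict_keys(['intrinsics', 'world_from_camera']) [[353.7, 0.0, 319.6], [0.0, 353.7, 233.7], [0.0, 0.0, 1.0]]
[[ 0.001  0.956  0.295  0.075]
 [ 1.    -0.001 -0.001  0.   ]
 [-0.     0.295 -0.956 -0.142]
 [ 0.     0.     0.     1.   ]]
0.217 [ 0.52351926  0.18035664 -0.04369962  1.34674007  0.          1.87731559]
0.217 [0.20459221 0.19167561 0.07918389 1.45830461 0.         1.55838853]
push [array([-0.04441522, -0.00820557, -0.30803983,  1.27096207,  0.        ,
       -0.26141522]), array([ 0.01666512,  0.27313704,  0.01644139,  1.31410067,  0.        ,
       -0.20033488])]
0 [319.152887  233.6689484]
0.03 [319.1734411  192.21856405]
0.06 [319.19553738 147.65817042]
0.09 [319.21935615  99.62411043]
0 [319.152887  233.6689484]
0.03 [319.1734411  192.21856405]
0.06 [319.19553738 147.65817042]
0.09 [319.21935615  99.62411043]
3.358592653589793 [ 0.52351926  0.18035664 -0.04369962  1.34674007  0.         -1.26427706]
3.358592653589793 [ 0.20459221  0.19167561  0.07918389  1.45830461  0.         -1.58320412]
push [array([-0.04441522, -0.00820557, -0.30803983,  1.27096207,  0.        ,
        2.88017744]), array([0.01666512, 0.27313704, 0.01644139, 1.31410067, 0.        ,
       2.94125778])]
0 [319.152887  233.6689484]
0.03 [319.1734411  192.21856405]
0.06 [319.19553738 147.65817042]
0.09 [319.21935615  99.62411043]
0 [319.152887  233.6689484]
0.03 [319.1734411  192.21856405]
0.06 [319.19553738 147.65817042]
0.09 [319.21935615  99.62411043]
```

Run:
```python
from h import *
q=quat_down(YAW)
for n,p in [('pin',(.479,.2765,.2)),('bore',(.547,.1135,.242))]:
    move_ptp(p,q); hold(.3); k=get_calibration('wrist'); save('wrist',f'w_{n}.png'); np.savez(f'w_{n}.npz',K=k['intrinsics'],T=k['world_from_camera'],tool=toolT())
    s=state();print(n,s['time'],s['tool_pos'],s['wrist_force'])
    if n=='pin':print([(d['box'],d['score']) for d in recognise('wrist','pin_head')])
```

```text
pin 2.5917 [0.4786106  0.27713589 0.20009642] [ 0.51128539 -0.13366388 -0.33511501]
[([311.9, 206.3, 331.5, 249.8], 0.74)]
bore 3.75 [0.546666   0.11448241 0.24180768] [0.65108062 0.00807731 0.08296257]
```

View pics/w_pin.png

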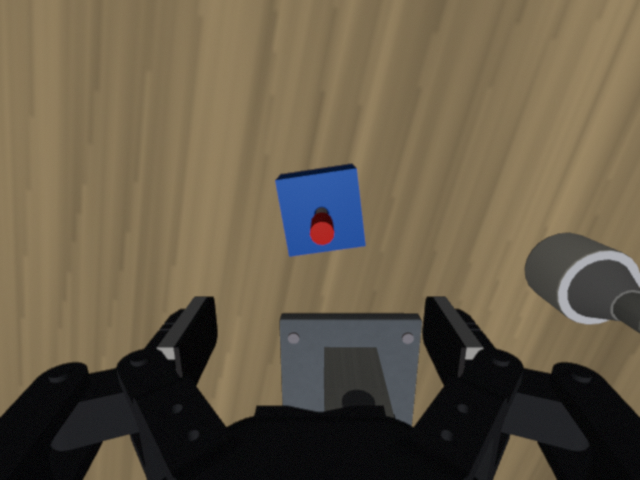

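View pics/w_bore.png

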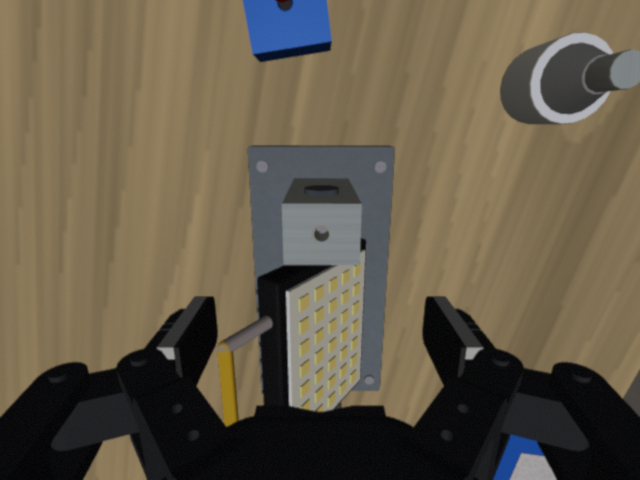

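Run:
```python
from h import *
def ray(f,u,z):
    d=np.load(f);c=np.array([(u[0]-d['K'][0,2])/d['K'][0,0],-(u[1]-d['K'][1,2])/d['K'][1,1],-1]);r=d['T'][:3,:3]@c;o=d['T'][:3,3];return o+r*(z-o[2])/r[2]
a=cv2.imread('pics/w_pin.png').astype(int)
m=(a[...,2]>170)&(a[...,1]<60);ys,xs=np.where(m);u=(xs.mean(),ys.mean());print(u,len(xs),ray('w_pin.npz',u,.100))
b=cv2.imread('pics/w_bore.png',0);r=b[222:246,308:336];m=r<110;ys,xs=np.where(m);u=(xs.mean()+308,ys.mean()+222);print(u,len(xs),ray('w_bore.npz',u,.142))
for y0 in [(283,0)]:pass
row=b[250,270:375];print(row)
cv2.imwrite('pics/wbz.png',cv2.resize(cv2.imread('pics/w_bore.png')[170:280,250:400],None,fx=5,fy=5))
```

```text
(np.float64(321.7080745341615), np.float64(232.9751552795031)) 322 [0.48047244 0.27863938 0.1       ]
(np.float64(320.83687943262413), np.float64(235.32624113475177)) 141 [0.54819599 0.11426282 0.142     ]
[ 91  91  91  90  91  91  91  90  90  90  90  90  99 123 131 132 131 132
 132 132 131 132 132 131 131 132 133 133 132 132 132 131 132 130 130 131
 131 133 131 131 131 131 130 131 130 133 131 131 131 130 131 131 130 130
 131 130 130 130 129 131 130 129 131 131 130 130 131 129 130 130 130 130
 129 129 130 130 129 130 130 129 129 129 130 129 130 129 130 131 129 119
  80  63  73  84  89  77  84  89  89  89  87  88  87  88  88]
```

View pics/wbz.png

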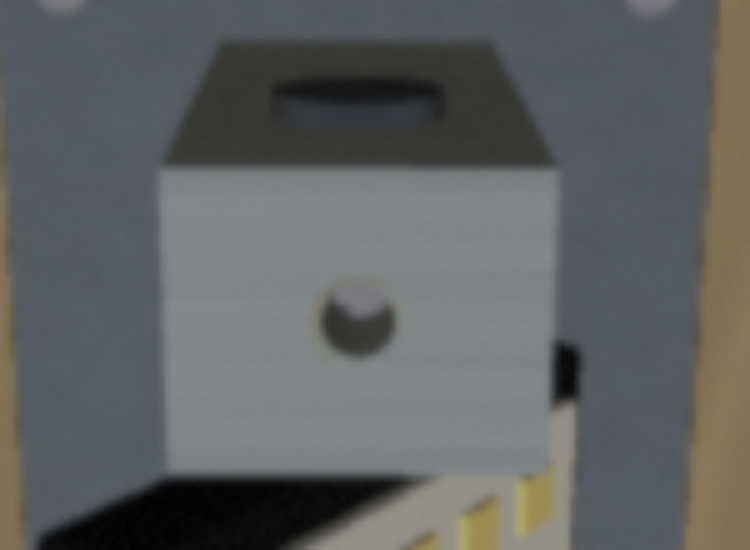

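Run:
```python
from h import *
def ray(f,u,z):
    d=np.load(f);c=np.array([(u[0]-d['K'][0,2])/d['K'][0,0],-(u[1]-d['K'][1,2])/d['K'][1,1],-1]);r=d['T'][:3,:3]@c;o=d['T'][:3,3];return o+r*(z-o[2])/r[2]
P=ray('w_pin.npz',(321.6,233.),.1); B=ray('w_bore.npz',(321.,233.1),.142); print(P,B); np.savez('pb.npz',P=P,B=B)
q=quat_down(YAW)
move_ptp((P[0],P[1],.15),q)
print(line_to((P[0],P[1],.066),max_speed=.1,threshold=6), state()['tool_pos'])
command_gripper(0.0,30); s=state(); print(s['opening'],s['wrist_force'],s['moment'])
line_to((P[0],P[1],.236),max_speed=.12); hold(.2)
print(state()['opening'])
move_ptp((B[0],B[1],.236),q); hold(.3)
s=state();print(s['time'],s['tool_pos'],s['wrist_force'],s['moment'],s['opening'])
k=get_calibration('wrist'); save('wrist','w_held.png')
T=toolT()
print('tip exp',wproj(k,T[:3,3]+T[:3,2]*(.0187+.0663-.0187-.0+.0)), 'bore',wproj(k,B))
save('scene','s_held.png');save('top','t_held.png')
```

```text
[0.48040094 0.27860437 0.1       ] [0.54794444 0.11591633 0.142     ]
False [0.4808953  0.27874596 0.06668497]
0.015830146263083242 [-0.52358515  0.09993541  1.93895571] [-0.03261454  0.00558116  0.0168609 ]
0.015930651602087596
8.9917 [0.54767273 0.11699705 0.23605018] [-0.44935635  0.43424545  0.0970966 ] [-0.00532519  0.01025326  0.01870091] 0.016268859670938482
tip exp [318.61855416 250.42689283] bore [318.68977577 238.26791328]
```

View pics/w_held.png

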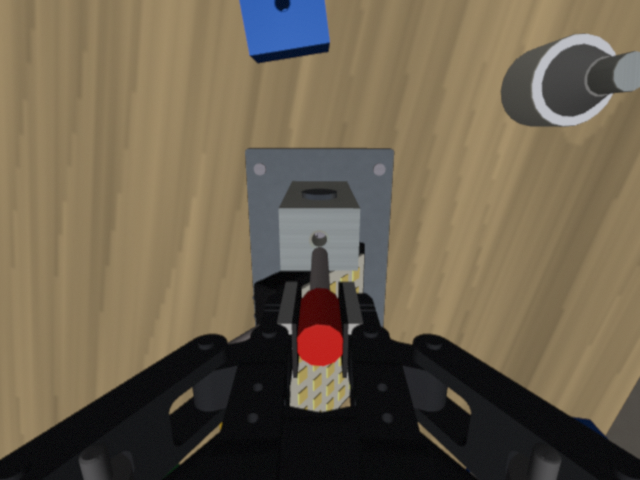

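View pics/s_held.png

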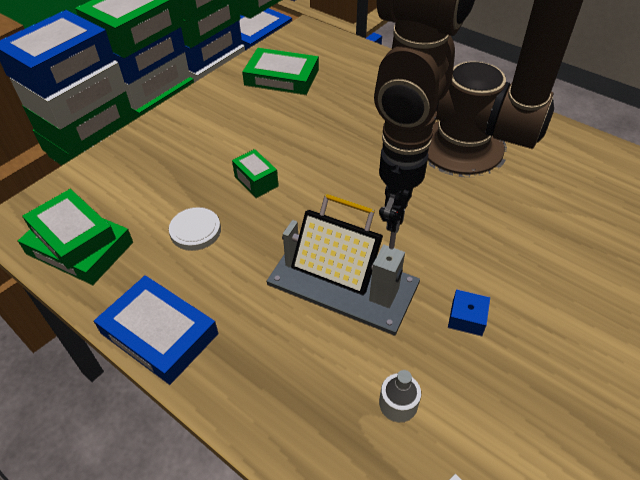

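Run:
```python
import cv2
cv2.imwrite('pics/whz.png',cv2.resize(cv2.imread('pics/w_held.png')[200:370,240:400],None,fx=4,fy=3.5,interpolation=cv2.INTER_CUBIC))
cv2.imwrite('pics/shz.png',cv2.resize(cv2.imread('pics/s_held.png')[170:320,340:440],None,fx=5,fy=4,interpolation=cv2.INTER_CUBIC))
```

```text
(no output)
```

View pics/whz.png

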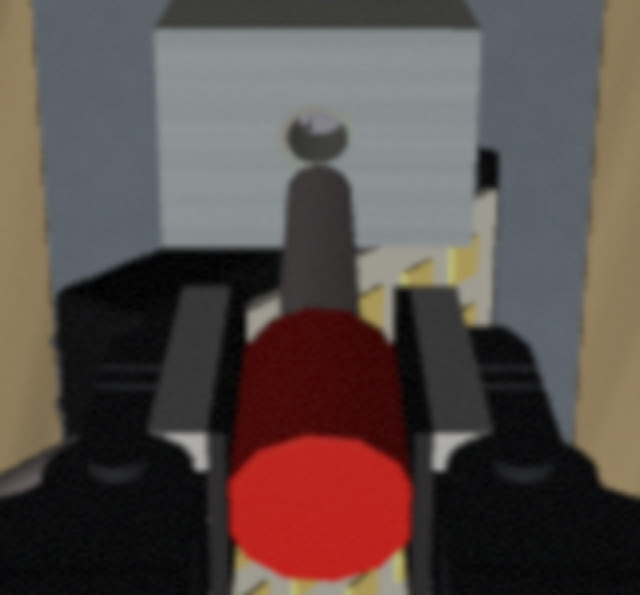

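View pics/shz.png

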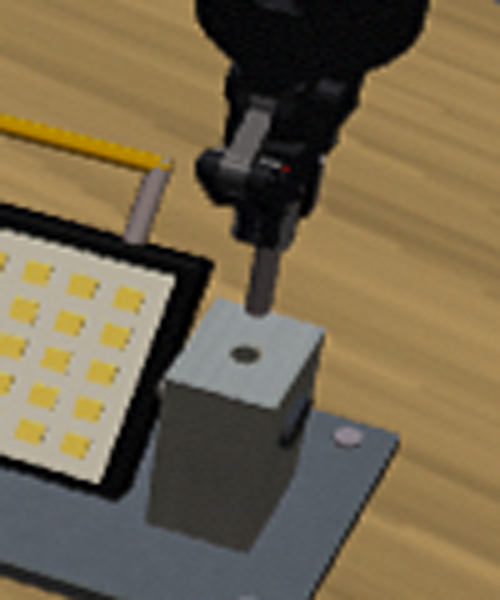

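Run:
```python
from h import *
B=np.load('pb.npz')['B']
print(line_to((B[0],B[1],.212),max_speed=.08,threshold=5), state()['tool_pos'])
print(line_to((B[0],B[1],.176),max_speed=.03,threshold=4)); s=state();print(s['time'],s['tool_pos'],s['wrist_force'],s['moment'])
save('wrist','w_ins.png');save('scene','s_ins.png')
a=cv2.imread('pics/w_ins.png')[150:450,160:480];b=cv2.imread('pics/s_ins.png')[170:320,340:440]
cv2.imwrite('pics/ins.png',np.hstack([cv2.resize(a,(480,450)),cv2.resize(b,(300,450))]))
```

```text
False [0.54762952 0.11579734 0.21162842]
True
10.575 [0.54793431 0.11563925 0.17988621] [-1.35444901 -0.22091255  4.92752662] [-0.14263748  0.08217703 -0.03846929]
```

View pics/ins.png

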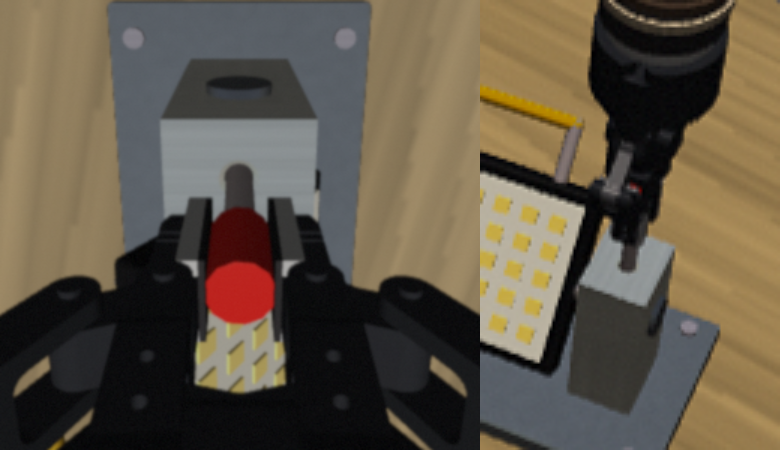

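```bash
cat >> h.py <<'E'
B=np.load('pb.npz')['B']
def RZ(a): return Ro.from_euler('z',a).as_matrix()
O=np.array([B[0],B[1],0])-RZ(YAW)@[0,.115,0]
def W(x,y,z): return O+RZ(YAW)@np.array([x,y,z])
def SF(): 
    s=state(); return RZ(YAW).T@(s['tool_pos']-O), RZ(YAW).T@s['wrist_force']
E
python3 - <<'E'
from h import *
command_gripper(.06); hold(.2)
p=state()['tool_pos']
line_to((B[0],B[1],.30),max_speed=.15)
command_gripper(0,30)
save('scene','s_rel.png')
qp=quat_down(YAW+np.pi/2)
move_ptp(W(-.13,0,.30),qp)
line_to(W(-.115,0,.174),max_speed=.15,threshold=8); hold(.3)
print(SF(),state()['time'],state()['opening'])
save('wrist','w_push0.png');save('scene','s_push0.png')
a=cv2.imread('pics/s_rel.png')[150:350,240:500];b=cv2.imread('pics/s_push0.png')[150:350,240:500]
cv2.imwrite('pics/p0.png',np.hstack([cv2.resize(a,(400,308)),cv2.resize(b,(400,308))]))
E
```

```text
(array([-1.14744467e-01, -7.54117416e-05,  1.74553725e-01]), array([-1.02574284,  0.77854624,  0.06021403])) 15.8833 -0.0001297834317615803
```

View pics/p0.png

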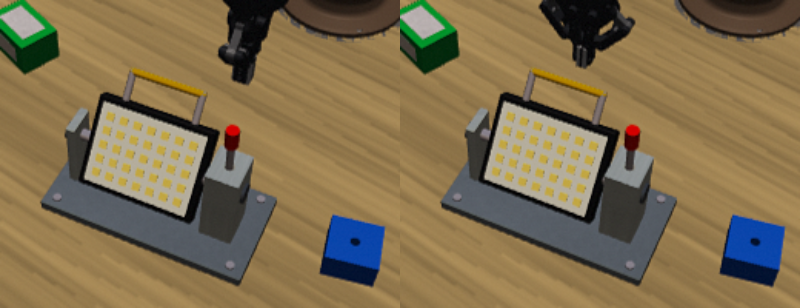

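View pics/w_push0.png

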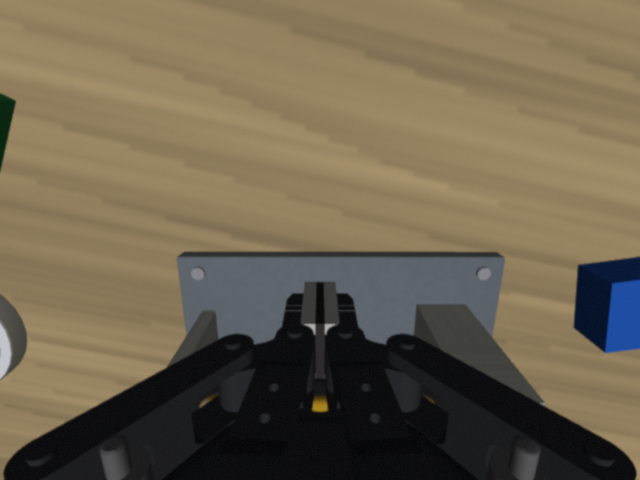

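Run:
```python
from h import *
f0=SF()[1]
r=line_to(W(.04,0,.174),max_speed=.022,threshold=3.5)
p,f=SF(); print(r,p,f,f-f0,state()['time'])
for i in range(3): hold(.1); p,f=SF(); print(p,f-f0)
save('scene','s_push1.png');save('wrist','w_push1.png');save('top','t_push1.png')
a=cv2.imread('pics/s_push1.png')[150:350,240:500];b=cv2.imread('pics/w_push1.png')
cv2.imwrite('pics/p1.png',np.hstack([cv2.resize(a,(400,308)),cv2.resize(b,(400,308))]))
```

```text
True [-7.91216876e-02  6.34638035e-05  1.73472605e-01] [0.20186861 0.10211905 0.05628707] [0.06513632 0.06367937 0.36338911] 18.5417
[-7.95883391e-02  1.34027593e-04  1.73183906e-01] [-0.22837166 -0.83045114 -0.02833638]
[-7.97393527e-02  1.23336340e-04  1.73132701e-01] [0.21589666 0.45635876 0.29371539]
[-7.97423606e-02  1.20408803e-04  1.73164423e-01] [-0.15708467  0.84060109  0.46930639]
```

View pics/p1.png

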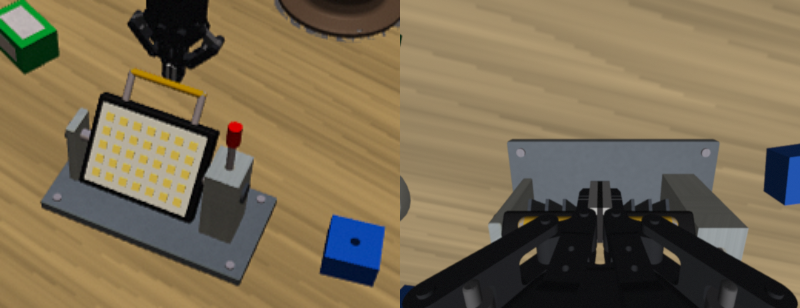

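Run:
```python
from h import *
def fav():
    F=[]
    for i in range(6): hold(.03); F.append(SF()[1])
    return np.mean(F,0)
for i in range(6):
    r=line_to(W(.045,0,.174),max_speed=.02,threshold=3.2)
    p,f=SF(); m=fav(); p2,_=SF(); print(r,p,f,'settled',p2,m,state()['time'])
    if not r or m[0]<-2 or f[0]<-2.8: break
save('scene','s_push2.png');save('wrist','w_push2.png');save('top','t_push2.png')
a=cv2.imread('pics/s_push2.png')[150:350,240:500];b=cv2.imread('pics/t_push2.png')[180:320,140:380]
cv2.imwrite('pics/p2.png',np.hstack([cv2.resize(a,(400,308)),cv2.resize(b,(400,308))]))
```

```text
True [-7.88043796e-02  1.71609858e-04  1.72826348e-01] [-0.08435835 -0.19155697 -0.00313846] settled [-0.07912695  0.000226    0.17237243] [ 0.31514945 -0.3307654  -0.13075054] 20.0167
True [-0.07874648  0.00029525  0.17210371] [-0.41311079  0.06712219  0.34113029] settled [-0.07908617  0.00033635  0.17163315] [ 0.15777522 -0.06986211 -0.30059029] 20.9583
True [-0.07866956  0.00040583  0.1713519 ] [-0.00871787  0.45604768  0.37227665] settled [-0.0790197   0.00046124  0.17087559] [-0.27243379  0.15253903 -0.06326997] 21.9083
True [-0.07864636  0.00053053  0.17057323] [0.00413153 0.25542123 0.33075021] settled [-0.07899882  0.00058896  0.17011373] [-0.11885344 -0.13827739  0.05812599] 22.8583
True [-0.07858459  0.00063956  0.1698722 ] [-0.15482394  0.81979299  0.3103506 ] settled [-0.078913    0.00070319  0.169401  ] [ 0.11580918 -0.08987746 -0.25193037] 23.8083
True [-0.07853525  0.00076224  0.16913194] [-0.04193872  0.30260497 -0.85874112] settled [-0.07886868  0.00080982  0.16865874] [-0.04811775 -0.05422021  0.3727318 ] 24.7583
```

View pics/p2.png

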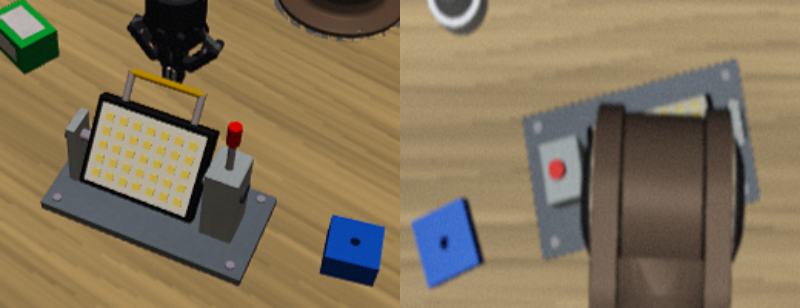

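```bash
cat >> h.py <<'E'
def barp(l): return np.array([-.002*np.cos(l)-.105*np.sin(l),.1+.105*np.cos(l)-.002*np.sin(l)])
def fav(n=4):
    F=[]
    for i in range(n): hold(.02); F.append(SF()[1])
    return np.mean(F,0)
DX=-.0165; DZ=-.011
def arc(l): b=barp(l); return W(b[0]+DX,0,b[1]+DZ)
E
python3 - <<'E'
from h import *
line_to(W(-.086,0,.171),max_speed=.05); f0=fav()
print(SF()[0],f0,state()['time'])
for l in [.61,.55]:
    r=line_to(arc(l),max_speed=.025,threshold=5); p,f=SF(); m=fav(); print(l,r,p,f-f0,'settled',SF()[0],m-f0,state()['time'])
    if r: break
save('scene','s_push3.png')
a=cv2.imread('pics/s_push0.png')[180:280,270:430];b=cv2.imread('pics/s_push3.png')[180:280,270:430]
cv2.imwrite('pics/p3.png',np.hstack([cv2.resize(a,(400,308)),cv2.resize(b,(400,308))]))
E
```

```text
[-8.60783797e-02 -4.61943117e-05  1.71165523e-01] [ 0.26433004 -0.14809153  0.0503891 ] 25.275
0.61 False [-7.80386399e-02  1.90184855e-05  1.73836399e-01] [-0.07177081  0.26496508 -1.00692597] settled [-7.81578452e-02  2.74985847e-05  1.73805764e-01] [-0.32022382  0.09545599  0.11973101] 25.825
0.55 False [-7.27776109e-02 -2.24093003e-05  1.77643044e-01] [-0.02001824 -0.30793942 -0.4323027 ] settled [-7.27933357e-02 -4.43299541e-05  1.77551924e-01] [-0.59356963 -0.0973839  -0.34391864] 26.2917
```

View pics/p3.png

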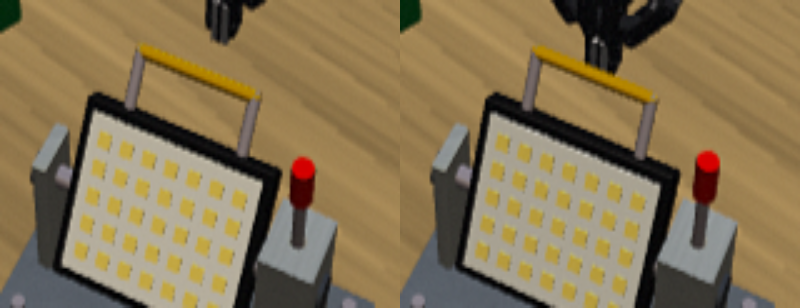

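Run:
```python
from h import *
f0=np.array([.2,-.1,0])
l=.55
while l>-.5:
    l-=.06
    r=line_to(arc(l),max_speed=.025,threshold=3.8); p,f=SF(); m=fav(3); print(round(l,2),r,p.round(4),(f-f0).round(2),'settled',(m-f0).round(2),round(state()['time'],2))
    if r or m[0]<-2.5: break
save('scene','s_push4.png');
b=cv2.imread('pics/s_push4.png')[180:300,270:430]
cv2.imwrite('pics/p4.png',cv2.resize(b,(800,600)))
```

```text
0.49 False [-0.0673 -0.      0.1808] [ 0.35 -0.35  0.54] settled [ 0.08  0.02 -0.3 ] 26.79
0.43 False [-0.0617 -0.      0.1837] [-0.26  0.28  0.  ] settled [-0.36  0.15  0.02] 27.24
0.37 False [-0.056  -0.      0.1862] [0.68 1.76 0.75] settled [-0.13  0.24 -0.8 ] 27.69
0.31 False [-0.0501 -0.      0.1884] [-0.12  0.34 -0.42] settled [-0.18  0.58  0.34] 28.14
0.25 False [-0.0441 -0.      0.1903] [-0.6   0.66  0.37] settled [-0.4   0.84 -0.19] 28.59
0.19 False [-0.0379 -0.      0.1917] [ 0.76 -0.56 -0.05] settled [-0.39  0.49  0.11] 29.04
0.13 False [-0.0318 -0.      0.1928] [-0.06  1.28 -0.31] settled [-0.29 -0.36 -0.1 ] 29.49
0.07 False [-0.0256 -0.      0.1935] [-0.19  0.23 -0.03] settled [-0.16 -0.08  0.15] 29.94
0.01 False [-0.0193  0.      0.1939] [-0.04  0.44  0.3 ] settled [-0.17 -0.16 -0.2 ] 30.39
-0.05 False [-0.013   0.      0.1939] [-0.37 -0.   -0.02] settled [-0.26 -0.2  -0.21] 30.84
-0.11 False [-0.0067  0.      0.1935] [-0.39  0.31 -0.72] settled [-0.22 -0.07  0.02] 31.29
-0.17 False [-0.0005 -0.      0.1927] [-0.46 -0.39 -0.8 ] settled [-0.35  0.28 -0.14] 31.74
-0.23 False [0.0057 0.     0.1916] [-1.26  0.26 -0.31] settled [-0.81 -0.48  0.38] 32.19
-0.29 True [7.800e-03 1.000e-04 1.903e-01] [-1.35 -0.62  0.37] settled [-1.18 -0.01  0.71] 32.48
```

View pics/p4.png

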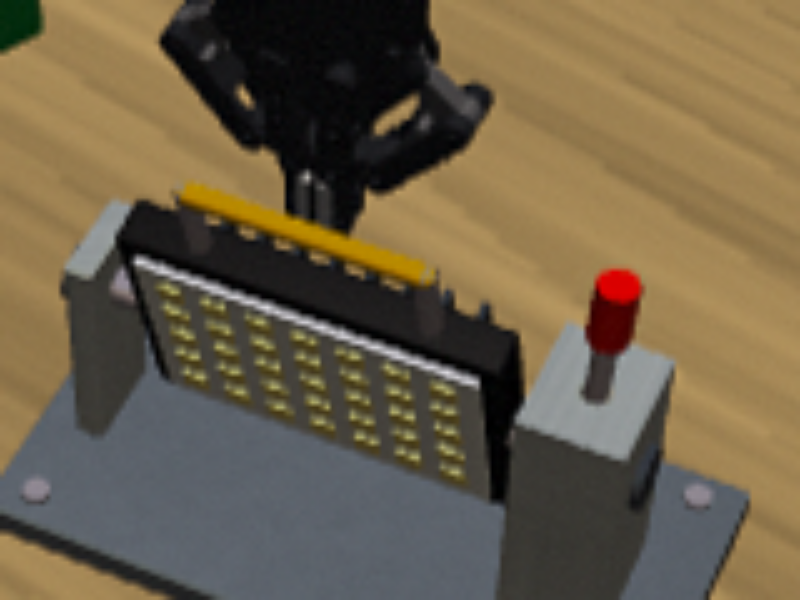

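Run:
```python
from fit import *
for n in ['s_rel','s_push2','s_push3','s_push4']:
    a=cv2.imread(f'pics/{n}.png').astype(int); m=(a[...,2]>110)&(a[...,1]<50)&(a[...,0]<50); m[:, :350]=0; m[:200]=0;m[300:]=0;m[:,430:]=0
    ys,xs=np.where(m); print(n,len(xs),xs.mean(),ys.mean(),ys.min(),ys.max())
from h import B
for sh in [.042,.037,.034,.030,0]: print(sh,proj('scene',np.array([B[0],B[1],.142+sh+.015])))
```

```text
s_rel 52 390.86538461538464 234.32692307692307 231 237
s_push2 51 392.6862745098039 232.2156862745098 229 235
s_push3 51 392.98039215686276 232.19607843137254 229 235
s_push4 47 393.3404255319149 236.91489361702128 234 240
0.042 [391.94022456 238.49753038]
0.037 [391.70430139 240.22981255]
0.034 [391.56355334 241.26326477]
0.03 [391.37682145 242.63435657]
0 [390.0094167  252.67462024]
```

Run:
```python
from h import *
p0,_=SF()
l=-.27
r=line_to(arc(l-.03),max_speed=.02,threshold=3.6); p,f=SF(); print(r,p0,p,f,state()['time'])
p,_=SF()
line_to(W(p[0]-.03,0,p[2]),max_speed=.1)
line_to(W(p[0]-.04,.03,.27),max_speed=.2)
q=quat_down(YAW)
move_ptp((B[0],B[1],.262),q); hold(.3); print(SF(),state()['time'])
save('wrist','w_pre.png');save('scene','s_pre.png');save('top','t_pre.png')
k=get_calibration('wrist')
for sh in (.042,.037,.032,.03): print(sh,wproj(k,[B[0],B[1],.142+sh+.03]))
a=cv2.imread('pics/s_pre.png')[180:300,270:430];b=cv2.imread('pics/w_pre.png')[130:370,200:440]
cv2.imwrite('pics/pre.png',np.hstack([cv2.resize(a,(400,300)),cv2.resize(b,(400,300))]))
```

```text
True [7.13011500e-03 1.17718926e-04 1.90095704e-01] [8.42836167e-03 1.85879336e-04 1.89121907e-01] [-1.1177528  -0.50453677  1.37536697] 32.7667
(array([-6.52623043e-06,  1.14878558e-01,  2.62054470e-01]), array([ 0.87903391, -0.06778203,  0.03944902])) 35.625
0.042 [318.48588914 260.80632997]
0.037 [318.50563836 257.69006945]
0.032 [318.52450345 254.71331782]
0.03 [318.53181511 253.55959977]
```

View pics/pre.png

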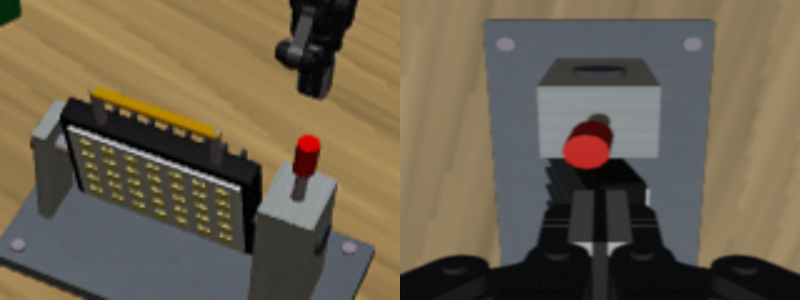

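View pics/w_pre.png

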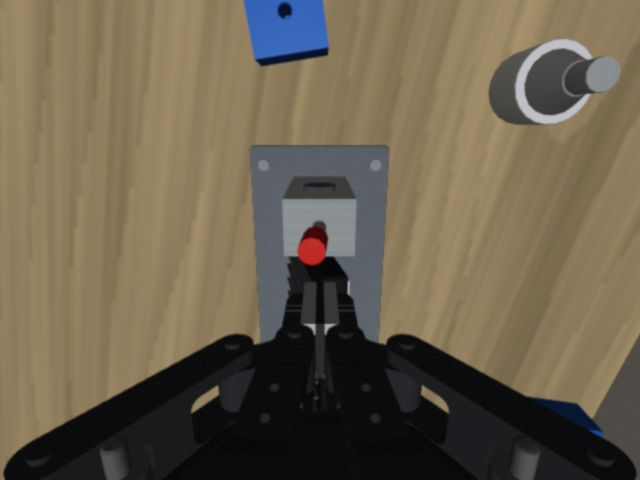

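Run:
```python
from h import *
command_gripper(.045,20)
print(line_to(W(-.001,.115,.183),max_speed=.08,threshold=5)); f0=fav()
command_gripper(0,20); hold(.15); print(state()['opening'],SF(),fav()-f0)
save('wrist','w_g.png')
line_to(W(0,.115,.183),max_speed=.02,threshold=5); print(SF())
r=line_to(W(0,.115,.158),max_speed=.02,threshold=13); p,f=SF(); print(r,p,f,fav(),state()['time'],state()['opening'])
save('wrist','w_g2.png');save('scene','s_g2.png')
a=cv2.imread('pics/s_g2.png')[180:300,270:430];b=cv2.imread('pics/w_g2.png')[130:430,160:480]
cv2.imwrite('pics/g2.png',np.hstack([cv2.resize(a,(400,300)),cv2.resize(b,(400,300))]))
```

```text
False
0.01596337544221017 (array([-0.0009484 ,  0.11502337,  0.18317246]), array([-0.61976868, -0.64214158,  1.49900404])) [-0.7627539   0.22128202  1.63086337]
(array([-0.00027649,  0.11491246,  0.18305093]), array([-2.32951713, -0.66438008,  3.42370583]))
False [-1.22019050e-04  1.14230159e-01  1.57622027e-01] [-2.91003445 -3.88645286  3.40644596] [-3.1082205  -3.90224495  2.77847689] 39.825 0.015813850595868113
```

View pics/g2.png

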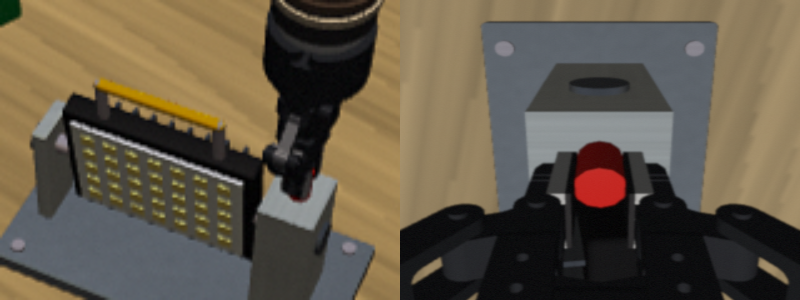

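Run:
```python
from h import *
command_gripper(.045,20); hold(.1)
line_to(W(0,.115,.215),max_speed=.12)
command_gripper(0,30)
k=get_calibration('wrist'); save('wrist','w_p.png')
print('t',state()['time'])
hold(.2); f0=fav()
r=line_to(W(0,.115,.166),max_speed=.02,threshold=12); p,f=SF(); m=fav(); print(r,p,f-f0,m-f0,SF()[0],state()['time'])
save('scene','s_p.png'); save('wrist','w_p2.png')
a=cv2.imread('pics/s_p.png')[180:300,270:430];b=cv2.imread('pics/w_p2.png')[130:430,160:480]
cv2.imwrite('pics/pp.png',np.hstack([cv2.resize(a,(400,300)),cv2.resize(b,(400,300))]))
```

```text
t 41.5917
True [6.38460919e-05 1.15026277e-01 1.72077908e-01] [-0.2542157   0.01638361  5.17341638] [-0.6117324  -0.53035515  4.64469659] [6.34744295e-05 1.15029259e-01 1.72084361e-01] 43.8417
```

View pics/pp.png

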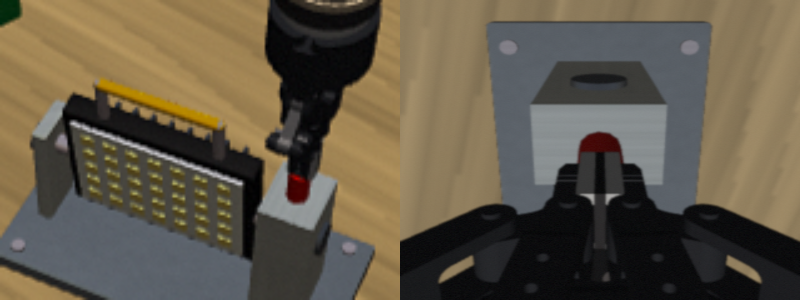

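Run:
```python
from h import *
line_to(W(0,.115,.29),max_speed=.15)
move_ptp(W(-.12,.17,.32),quat_down(YAW)); hold(.3)
save('scene','s_end.png'); save('top','t_end.png'); print(state()['time'])
a=cv2.imread('pics/s_end.png')[180:300,270:430];b=cv2.imread('pics/t_end.png')
cv2.imwrite('pics/end.png',np.hstack([cv2.resize(a,(400,300)),cv2.resize(b,(400,300))]))
cv2.imwrite('pics/endz.png',cv2.resize(cv2.imread('pics/s_end.png')[220:310,350:430],None,fx=8,fy=6,interpolation=cv2.INTER_CUBIC))
```

```text
45.8833
```

View pics/end.png

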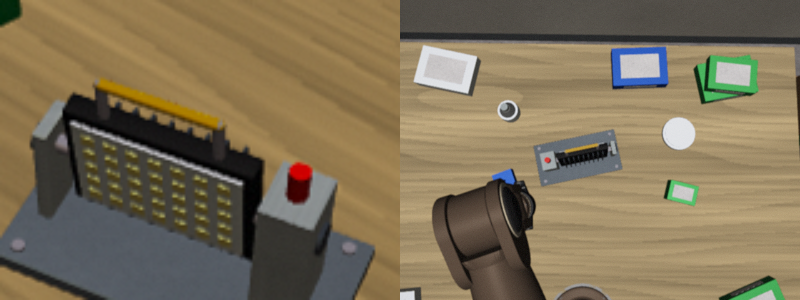

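View pics/endz.png

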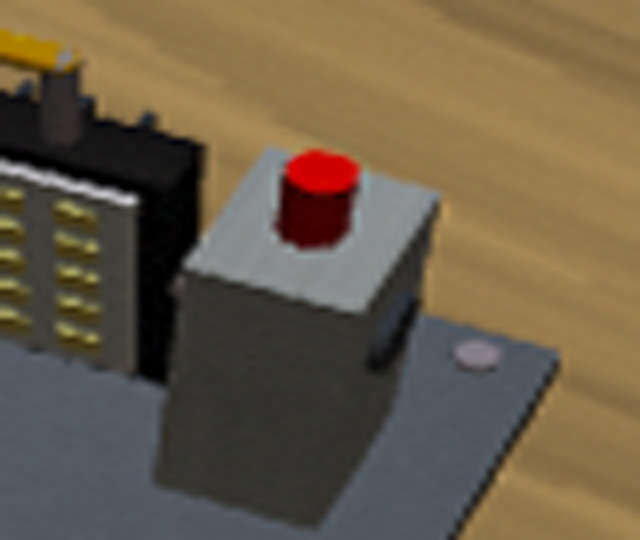

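The picture shows the red head flush on the block with no shank visible, the lamp tilted slightly forward, the other goods where they were, and the arm clear of everything.

```bash
python3 -c "
from bench import *
sign_off(); print(state()['time'])"
```

```text
the job is handed in; nothing more can be done
the job is handed in; nothing more can be done
```

The lamp is locked: the pin's head sits fully home on the bearing block, and I handed the job in at about 46 s of the 72 s allowed.

- **Pin in the block:** I took the pin from the blue rest and stood it in the hole. It came to rest on the shaft at the expected depth.
- **Swinging the lamp:** I pushed the bar slowly with closed fingers until it came up firm at about 0.25 rad forward. The force stop was 3.8 N. A second gentle push (3.6 N stop) gave only about 1.3 mm, and I then backed off.
- **Seating the pin:** I straightened the pin in the jaws and eased it down, with the force reading below the 13 N stop. I then pressed the head with closed fingers until it stopped at z = 0.172 m, which is the fully-home height. The stop there was 12 N.
- **Last look:** The head is flush with no shank showing, the other goods are in place, and the arm is clear.

Some things did not go smoothly or stayed uncertain:

- **First pushes:** My first pushes, straight along x, tripped the force stop at the bar without turning the lamp. I changed to following the bar's arc, which worked.
- **Pin lean:** The pin leaned about 4 mm at the head after the catch, before I straightened it. I could only estimate how far it had sunk then, roughly 7 to 14 mm from the pictures.
- **Side force:** The wrist read about 4 N sideways while I held the pin going down. I released the pin before the final press.

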